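Post a sample vial through the sprung flap of the drop box

TASK

Put the capped glass sample vial away in the white drop box: draw the metal shutter on its sloping front fully open by the knob, pick up the vial and push it through the sprung flap so that it drops inside and the flap snaps shut behind it. Then slide the shutter fully closed over the slot again. Leave the other things on the worktop where they stand.

Things in the scene. Friction and masses are not known exactly. Their poses are not given: they have to be found in the camera images.
- drop_box: White-painted sample drop box, fixed to the worktop, its front turned to the robot's left. Origin: centre of its underside, straight below the slot's centre; x to its back, y to its left, z up. Housing from x = -70 to +98 mm, 132 mm wide (y). Hollow, inner floor 11 mm above the worktop. Its front panel slopes 30 degrees: 80 mm high at the front edge, rising to the back.
- slot_panel: Sloping panel of the box. Origin: slot centre on its outer face, 120 mm above the worktop. x points up the slope to the back, y to the box's left, z out of the panel (30 degrees from vertical, leaning to its front). Slot 40 mm (x) by 80 mm (y), panel 4 mm thick; 75 mm free depth behind the slot along -z. Rails 7 mm high along x at y = 45 to 55 mm on both sides.
- hood_lip (a point): Middle of the free edge (8 mm round lip) of a flat dust hood as wide as the box, which stands on the panel's upper end along the panel's z at panel x = 68 to 74 mm and ends at z = 94 mm. It overhangs the slot, so come in along the panel's -z, tool tilted 30 degrees. This point lies at panel (70, 0, 90) mm.
- flap (a joint): Steel flap 39 x 78 mm closing the slot, hinged on the slot's upper edge, swinging inward: 0 rad shut to 1.4 open. Sprung shut (about 0.5 N at the free edge shut, 1.5 N wide open): the vial's weight alone does not open it and a vial part way in stays pinched; push it right through, its top past the panel, the fingertips some 30 mm into the slot, before letting go.
- shutter (a joint): Aluminium shutter plate, 48 mm along the slope by 92 mm, lying 1 to 3 mm above the panel between the rails. 0 m closed (slot covered), 0.046 m fully open; it slides open down the slope along the panel's -x, to the box's front. Stays where left, about 2 N friction. May start up to 12 mm open.
- shutter_knob (a point): Top centre of the shutter's black knob: an upright cylinder of 14 mm diameter along the panel's z, from 3 to 36 mm above the panel. With the shutter closed it stands at panel x = -14 mm, y = 0; fully open at x = -60 mm.
- vial: The capped glass sample vial, the only one: 23 mm diameter, 55 mm tall, 18 to 31 g, standing upright on the worktop to the left of the box. Origin: centre of its underside, z up to its cap. Fingers meet it as a column 18 mm square over its full height, with sides square to its x and y axes.
- dropper_bottle: Bystander: brown dropper bottle, 38 mm diameter, 107 mm tall, upright. Origin: centre of its underside.
- petri_dish: Bystander: small petri dish, 62 mm diameter, 14 mm high. Origin: centre of its underside.
- tape_roll: Bystander: roll of tape lying flat, 74 mm diameter, 19 mm high. Origin: centre of its underside.
- objective_canister: Bystander: white canister with black lid, 42 mm diameter, 66 mm tall, upright. Origin: centre of its underside.
- timer: Bystander: white timer lying flat, 62 x 62 x 17 mm. Origin: centre of its underside.

How it is judged:
By the outcome, as a careful person would: the job done as asked, in the order asked, and still so for the second after the job is handed in, with the robot touching nothing.
It also fails if it takes over 56 s, if anything falls off the work surface, if the arm or the gripper's body presses on something with over 40 N, if the wrist force passes 120 N, or if a joint passes its speed limit or range.

ROBOT

A 6-joint arm with a two-finger parallel gripper is mounted at the origin on a cart in front of the work surface, level with it; the furniture and walls round the work are solid. World frame = base frame: x ahead of the robot, y to its left, z up, the work surface at z = 0. Lengths are in mm, angles in rad, forces in N, time in s.
With the tool pointing down it reaches from about 400 to 925 mm from the base axis. Payload 12.5 kg.
Tool frame: the origin (TCP) lies on the centre line of the jaws, within the pads' length; the fingertips stand 17 mm ahead of it and the grasp point (between the pads) lies 2 mm behind it; z points along the fingers, y is the line along which they close (so a half turn about z gives the same grasp; the last joint's range is limited). The gripper opens to 95 mm and grips with 3 to 60 N. Pads are 20 mm wide; open, the fingers measure 119 mm over their backs; the gripper's body (75 mm by 180 mm) begins 59 mm behind the grasp point.
Start: joints at [-1.308, 0.491, 1.559, -0, 1.092, -0.106], TCP at [225.333, -582.983, 231.661] pointing down, gripper open.
Joint ranges: [-3.1, 3.1], [-0.84, 2.19], [0.05, 2.79], [-1.13, 4.28], [0.06, 2.93], [-2.69, 2.69]. Speed limits (rad/s): [2.22, 2.22, 2.79, 3.14, 3.14, 3.14].

INTERFACE

Orientations are given as [roll, pitch, yaw] about the fixed x, y, z axes, in that order (R = Rz(yaw) Ry(pitch) Rx(roll)).
In Python, from cell import env gives the robot as it stands.
- The arm moves only by the tool drive_tool, never from a script. Its argument "deltas" is text: rows parted by semicolons, each of 4 numbers parted by spaces: the shift along the world's x, y, z normalised to -1 to 1, where 1 is 100 mm, then the turn about the world's z normalised to -1 to 1, where 1 is 180 degrees. A call has 1 to 10 rows; each row shifts and turns the commanded pose from where the row before left it; what a row does not reach is not made up. A row lasts 1/12 s, in which the tool goes at most 41.7 mm and 7.16 degrees, less where a joint would pass 70% of its speed; a pose out of reach is approached as far as the arm can. A call with a number of a shift or a turn outside -1 to 1 is refused whole. A call with a gripper value outside its range is refused whole. "gripper" is the closure, from 0 (fully open) to 1 (shut), set as the call begins (left out, the last holds). The fingers move at their own pace and stop on an object; the grip force is fixed at half the most. Time passes only in rows, so rows that do not move let the fingers close. It gives the time, the measured TCP pose, the force, the opening and the grip force at its end, in the units of the state.
- env.state(): the state, without advancing time (a new reading comes with each control period).
- env.read_camera(name): name is "scene" or "top" or "wrist"; returns (picture, depth): 420x560x3 uint8, red, green, blue; 420x560 float32, mm along the optical axis (not along the pixel's ray), 0 where there is no reading.
- env.camera_params(name): a dict with "mtx" (3x3 intrinsics, pixels), "camera_from_world" (4x4, takes a point from world to camera coordinates); the wrist camera has in their place "mount" (4x4, takes a point from camera to tool coordinates, whose origin is the TCP and whose axes are the flange's). Camera axes: x right, y down, z forward; pixel columns grow to the right and rows downward; lengths in mm; the calibration is good to about 2 mm. A picture is of the moment at which its call begins: read the wrist's pose just before it. camera_params takes no time and is no camera call.
- env.job_done(): hands the job in; it is judged then, once.
The state is a dict: "t": time; "joints": joint angles; "qvel": joint speeds; "tau": joint torques, N m; "eef_pos": TCP position; "tcp_rot": TCP orientation; "ft_force": force on the tool from outside, world axes, zero at the start; "moment": the same for the moment, N m; "opening": opening from 0.0 (shut) to 1.0 (fully open); "grip_force": force on a finger pad.
Only numpy, scipy, OpenCV 4.12 (cv2) and the standard library are available. Lean on these libraries where they do the work, as an engineer would, in place of code of your own. Each camera call takes 0.05 s, during which the arm holds its last target. There are 200 camera calls.

## Working session

There is one attempt and no reset: what is moved stays moved. The work goes in short steps, Python scripts to look and compute and a tool call to move; the robot and the scene stay as the last step left them, time stands still between calls to the robot, and variables do not carry over. Pictures are saved under pics/ and viewed, at most 10 in all, crops included, and the job is handed in when it is done.

Besides the shell and the picture viewer there is one more tool, called after "Request:" in YAML: its name, and indented under it one key for each argument. drive_tool: Moves the arm, as the interface text tells. Its arguments: {"type":"object","properties":{"deltas":{"type":"string"},"gripper":{"type":"number"}},"required":["deltas"]}

```bash
ls; mkdir -p pics; python3 - <<'E'
from cell import env
import cv2,numpy as np
print(env.state()); print([a for a in dir(env) if a[0]!='_'])
for n in ("scene","top","wrist"):
    p,d=env.read_camera(n); cv2.imwrite(f"pics/{n}0.png",p[:,:,::-1]); np.savez(f"pics/{n}0.npz",p=p,d=d)
    c=env.camera_params(n); print(n,{k:np.round(v,3).tolist() for k,v in c.items()})
E
```

```text
pics
{'t': 0.0, 'joints': array([-1.30763394e+00,  4.91550386e-01,  1.55948573e+00, -2.07301032e-05,
        1.09163725e+00, -1.05581235e-01]), 'qvel': array([0.0003128 , 0.00037197, 0.00072317, 0.00027817, 0.00097988,
       0.00073493]), 'tau': array([-7.93321815e-04, -6.12652588e+01, -2.58182609e+01,  6.92316354e-02,
        4.82430216e-02, -1.09941921e-04]), 'eef_pos': array([ 225.2455935 , -582.75646675,  231.05492907]), 'tcp_rot': array([-3.14051602e+00, -9.56082370e-05,  3.68753136e-01]), 'ft_force': array([-0.3908538 , -0.00658757,  0.87950266]), 'moment': array([ 0.02699   , -0.05366777,  0.00539082]), 'grip_force': 0.0, 'opening': 1.0024456927560108}
['IKError', 'camera_params', 'job_done', 'read_camera', 'state']
scene {'mtx': [[416.167, 0.0, 280.981], [0.0, 416.167, 211.854], [0.0, 0.0, 1.0]], 'camera_from_world': [[-0.71, -0.704, -0.002, 358.511], [-0.405, 0.411, -0.817, 369.667], [0.576, -0.579, -0.577, 778.979], [0.0, 0.0, 0.0, 1.0]]}
top {'mtx': [[422.533, 0.0, 276.288], [0.0, 422.533, 204.466], [0.0, 0.0, 1.0]], 'camera_from_world': [[0.027, -0.999, 0.027, -86.482], [-0.987, -0.03, -0.158, 550.689], [0.159, -0.022, -0.987, 1308.632], [0.0, 0.0, 0.0, 1.0]]}
wrist {'mtx': [[354.813, 0.0, 273.105], [0.0, 354.813, 202.733], [0.0, 0.0, 1.0]], 'mount': [[-0.001, -0.967, -0.254, 70.599], [1.0, -0.001, -0.001, 0.448], [0.0, -0.254, 0.967, -155.047], [0.0, 0.0, 0.0, 1.0]]}
```

View pics/scene0.png

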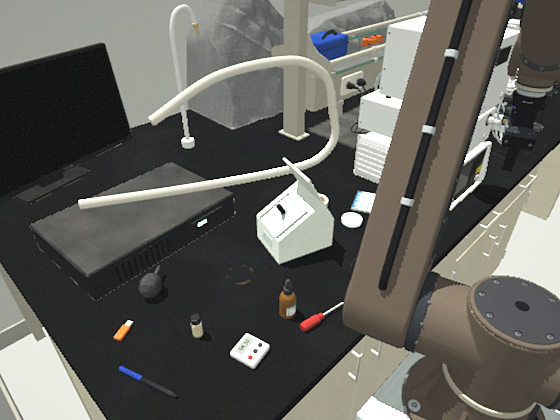

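View pics/top0.png

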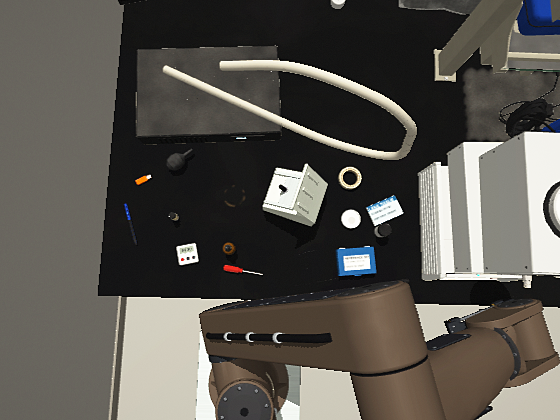

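The scene view shows the box (≈295,225; knob ≈280,210), vial (≈197,326), timer (250,350) and bottle (288,300). In the top view the box is at ≈(292,195), knob ≈(283,188), vial ≈(173,217), bottle (228,248).

```bash
cat > h.py <<'E'
import numpy as np,cv2
from cell import env
def cloud(n,d):
    c=env.camera_params(n);K=c['mtx'];T=np.linalg.inv(c['camera_from_world'])
    v,u=np.mgrid[:420,:560]; r=np.stack([(u-K[0,2])/K[0,0]*d,(v-K[1,2])/K[1,1]*d,d],-1)
    return r@T[:3,:3].T+T[:3,3]
def wcloud(d,s):
    from scipy.spatial.transform import Rotation as R
    c=env.camera_params('wrist');K=c['mtx'];M=c['mount']
    v,u=np.mgrid[:420,:560]; r=np.stack([(u-K[0,2])/K[0,0]*d,(v-K[1,2])/K[1,1]*d,d],-1)
    return (r@M[:3,:3].T+M[:3,3])@R.from_euler('xyz',s['tcp_rot']).as_matrix().T+s['eef_pos']
E
python3 - <<'E'
from h import *
for n,pts,crop in (("scene",[(196,320),(196,334),(280,208),(284,212),(285,228),(270,220),(290,161),(319,180),(288,285),(288,316),(250,350)],(190,140,350,270)),("top",[(173,216),(174,219),(283,188),(278,205),(295,170),(326,180),(303,222),(228,248),(187,254)],(250,150,340,240))):
    z=np.load(f"pics/{n}0.npz");P=cloud(n,z['d'])
    for u,v in pts: print(n,u,v,np.round(P[v,u]))
    x0,y0,x1,y1=crop
    cv2.imwrite(f"pics/{n}c.png",cv2.resize(z['p'][y0:y1,x0:x1,::-1],None,fx=5 if n=="scene" else 6,fy=5 if n=="scene" else 6,interpolation=cv2.INTER_CUBIC)[:600,:800])
E
```

```text
scene 196 320 [500. 261.  54.]
scene 196 334 [502. 266.  11.]
scene 280 208 [587. -80. 133.]
scene 284 212 [585. -93. 115.]
scene 285 228 [547. -58. 101.]
scene 270 220 [608. -62.  93.]
scene 290 161 [ 913. -460.    3.]
scene 319 180 [ 747. -434.    1.]
scene 288 285 [406.  78.  94.]
scene 288 316 [397.  86.   7.]
scene 250 350 [384. 213.  17.]
top 173 216 [504. 253.  56.]
top 174 219 [498. 255.  30.]
top 283 188 [588. -87. 139.]
top 278 205 [540. -74. 113.]
top 295 170 [ 679. -131.    1.]
top 326 180 [ 648. -236.    0.]
top 303 222 [ 500. -158.   39.]
top 228 248 [407.  72. 104.]
top 187 254 [389. 210.  15.]
```

View pics/scenec.png

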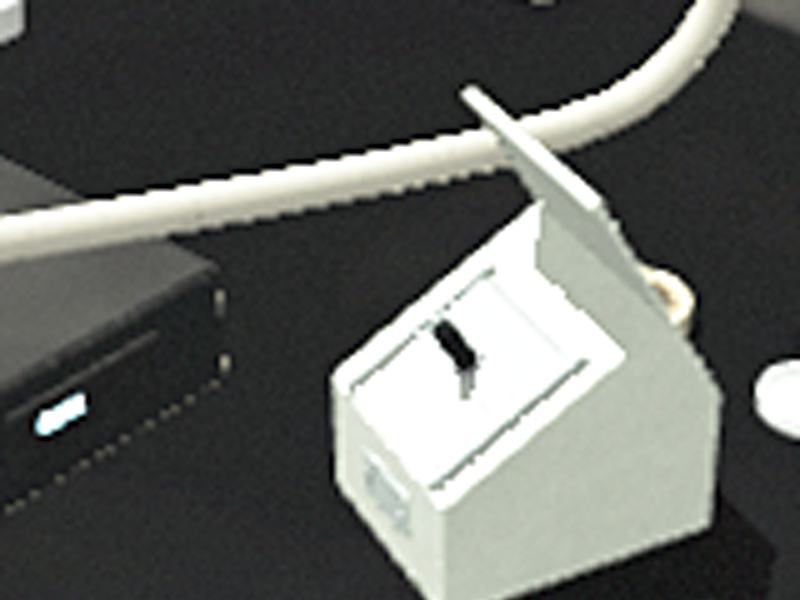

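```bash
cat > fit.py <<'E'
from h import *
from scipy.optimize import least_squares
def load(n):
    z=np.load(f"pics/{n}0.npz");return z['p'],cloud(n,z['d'])
s30,c30=.5,np.sqrt(.75)
def resid(q,P):
    c,s=np.cos(q[2]),np.sin(q[2]); dx,dy=P[:,0]-q[0],P[:,1]-q[1]
    x,y,z=c*dx+s*dy,-s*dx+c*dy,P[:,2]+ (q[3] if len(q)>3 else 0)
    px,pz=x*c30+(z-120)*s30,-x*s30+(z-120)*c30
    def seg(d,a,lo,hi): return np.hypot(d,np.maximum(0,np.maximum(lo-a,a-hi)))
    D=[np.hypot(seg(pz-2,px,-80,74),np.maximum(0,abs(y)-66)),
       np.hypot(seg(x+70,z,0,80),np.maximum(0,abs(y)-66)),
       np.hypot(seg(x-98,z,0,155),np.maximum(0,abs(y)-66)),
       np.hypot(seg(px-68,pz,0,90),np.maximum(0,abs(y)-66)),
       np.hypot(seg(px-74,pz,0,90),np.maximum(0,abs(y)-66))]
    for k in(-66,66):
        out=np.maximum(0,np.maximum(np.maximum(-70-x,x-98),np.maximum(-z,pz)))
        D.append(np.hypot(y-k,out))
    return np.min(D,0)
if __name__=="__main__":
    Q=[]
    for n in("scene","top","both"):
        Ps=[]
        for m in(("scene","top") if n=="both" else (n,)):
            p,P=load(m); p=p.astype(int)
            k=(P[...,2]>8)&(P[...,2]<245)&(P[...,0]>440)&(P[...,0]<700)&(P[...,1]>-260)&(P[...,1]<20)&(p.min(-1)>90)
            Ps.append(P[k])
        P=np.concatenate(Ps); best=None
        for yw in np.radians([-60,-75,-90,-105,-120]):
            r=least_squares(resid,[575,-95,yw,0],args=(P,),loss="soft_l1",f_scale=2)
            if best is None or r.cost<best.cost:best=r
        q=best.x; print(n,len(P),np.round(q[:2],1),np.degrees(q[2]).round(2),q[3].round(1),"med",np.median(resid(q,P)).round(2))
    p,P=load("top"); # knob and vial
    for m in("scene","top"):
        p,P=load(m); g=p.max(-1)
        c,s=np.cos(q[2]),np.sin(q[2]);dx,dy=P[...,0]-q[0],P[...,1]-q[1];x=c*dx+s*dy;y=-s*dx+c*dy;z=P[...,2]+q[3]
        px,pz=x*c30+(z-120)*s30,-x*s30+(z-120)*c30
        k=(abs(px+25)<45)&(abs(y)<30)&(pz>8)&(pz<45)
        B=np.c_[px[k],y[k],pz[k]];print(m,"knob panel",np.round(np.median(B,0),1),B.min(0).round(),B.max(0).round(),len(B))
        k=(np.hypot(P[...,0]-502,P[...,1]-257)<35)&(P[...,2]>5)
        B=P[k];t=B[B[:,2]>np.percentile(B[:,2],60)];print(m,"vial min/max",B.min(0).round(1),B.max(0).round(1),"top mean",t.mean(0).round(1),len(B))
E
python3 fit.py
```

```text
scene 4427 [ 584.9 -113. ] -107.33 0.2 med 1.12
top 2609 [ 583.8 -111.6] -107.36 0.5 med 1.81
both 7036 [ 584.8 -112.4] -107.38 0.5 med 1.34
scene knob panel [-20.8  -4.1  26.1] [-28. -10.   8.] [-13.   7.  38.] 59
scene vial min/max [496.6 248.1   5.1] [519.4 271.   58.7] top mean [506.8 260.3  53.1] 226
top knob panel [-15.   -1.5  27.2] [-26. -28.   8.] [ 2. 26. 39.] 41
top vial min/max [468.4 227.2   5.1] [531.1 289.5  60.5] top mean [508.3 256.8  56.8] 76
```

Request:
drive_tool:
  deltas: "0 0 0.4 0.03;0 0 0.4 0.03;0.1 0.3 0.2 0.03;0.2 0.4 0 0.03;0.2 0.4 0 0.03;0.2 0.4 0 0.03;0.2 0.4 0 0.03;0.2 0.4 0 0.03;0.2 0.4 0 0.03;0.2 0.4 0 0.03"

```text
t: 0.98
eef_pos: [366.1, -290.2, 331.7]
tcp_rot: [3.141, 0.0, 1.316]
ft_force: [0.7, -0.6, 0.7]
opening: 1.003
grip_force: 0.0
```

Request:
drive_tool:
  deltas: "0 0.1 0.4 0.038;0 0.1 0.4 0.038;0 0.1 0.4 0.038;0 0.1 0.4 0.038;0 0.1 0.4 0.038;0 0.1 0.4 0.038;0 0.1 0.4 0.038;0 0.1 0.4 0.038;0 0.1 0.4 0.038;0 0.1 0.4 0.038"

```text
t: 1.82
eef_pos: [365.0, -191.0, 733.6]
tcp_rot: [3.142, 0.0, 2.511]
ft_force: [0.5, -0.9, 0.8]
opening: 1.0
grip_force: 0.0
```

```bash
python3 -c "
from cell import env
s=env.state();print(s['joints'],s['eef_pos'],s['tcp_rot'])"
```

```text
[-6.42932807e-01  8.33958628e-02  8.58181374e-01  9.50235465e-05
  2.19954281e+00 -1.58304086e+00] [ 364.98331827 -191.04914071  733.62793077] [3.14152162e+00 4.73515763e-04 2.51096027e+00]
```

Request:
drive_tool:
  deltas: "0 0 0.4 0;0 0 0.4 0;0 0 0.4 0;0 0 0.4 0;0 0 0.4 0;0 0 0.4 0;0 0 0.4 0;0 0 0.4 0"

```text
t: 2.48
eef_pos: [267.8, -140.5, 887.7]
tcp_rot: [3.124, -0.098, 2.505]
ft_force: [-0.5, 0.9, 1.1]
opening: 0.999
grip_force: 0.0
```

```bash
python3 -c "
from cell import env
s=env.state();print(s['joints'],s['eef_pos'],s['tcp_rot'])"
```

```text
[-0.71130914  0.26371365  0.04752947  0.04704741  2.92931123 -1.5990129 ] [ 267.8446955  -140.50094245  887.66658106] [ 3.12433374 -0.09818112  2.50484902]
```

Request:
drive_tool:
  deltas: "0.2 -0.1 -0.3 0;0.2 -0.1 -0.3 0;0.2 -0.1 -0.3 0"

```text
t: 2.73
eef_pos: [317.5, -165.3, 818.2]
tcp_rot: [3.124, -0.097, 2.505]
ft_force: [1.4, -1.4, 0.7]
opening: 1.004
grip_force: 0.0
```

```bash
python3 -c "
from cell import env
s=env.state();print(s['joints'],s['eef_pos'],s['tcp_rot'])"
```

```text
[-0.67546365  0.14756987  0.52473461  0.0260877   2.56646848 -1.58778461] [ 317.54972334 -165.34071341  818.20757563] [ 3.12361949 -0.09671034  2.50518828]
```

```bash
python3 - <<'E'
from h import *
Ps=np.concatenate([cloud(n,np.load(f"pics/{n}0.npz")['d']).reshape(-1,3) for n in("scene","top")])
for x in range(300,1500,100):
    print(x,[ (lambda k:int(np.percentile(Ps[k,2],99.5)) if k.sum()>5 else None)((Ps[:,0]>=x)&(Ps[:,0]<x+100)&(Ps[:,1]>=y)&(Ps[:,1]<y+100)) for y in range(-600,600,100)])
E
```

```text
300 [277, 19, 41, 777, 776, 1381, 62, 18, 19, 6, 7, None]
400 [278, 70, 66, 37, 121, 6, 105, 18, 39, 11, 10, None]
500 [278, 15, 20, 118, 238, 140, 7, 6, 57, 6, 12, None]
600 [279, 366, 381, 133, 239, 111, 7, 7, 54, 11, 6, None]
700 [275, 379, 447, 452, 448, 137, 101, 101, 101, 99, 6, None]
800 [8, 8, 7, 8, 447, 432, 393, 152, 101, 102, 6, None]
900 [9, 7, 7, 8, 8, 102, 102, 156, 163, 102, 6, None]
1000 [9, 7, 9, 7, 7, 102, 102, 102, 102, 102, 7, None]
1100 [8, 7, 8, 8, 8, 9, 8, 8, 8, 7, 113, -789]
1200 [38, 8, 509, 496, 7, 8, 220, 416, 424, 359, 129, -787]
1300 [332, 58, 508, 497, 5, 424, 425, 425, 424, 15, 4, -788]
1400 [430, 102, 6, 5, 5, 5, 6, 15, None, None, -787, -788]
```

Request:
drive_tool:
  deltas: "0.24 0.3 -0.15 0.029;0.24 0.3 -0.15 0.029;0.24 0.3 -0.15 0.029;0.24 0.3 -0.15 0.029;0.24 0.3 -0.15 0.029;0.24 0.3 -0.15 0.029;0.24 0.3 -0.15 0.029;0.24 0.3 -0.15 0.029;0.24 0.3 -0.15 0.029;0.24 0.3 -0.15 0.029"

```text
t: 3.57
eef_pos: [558.8, 135.8, 667.6]
tcp_rot: [3.123, -0.101, -2.861]
ft_force: [0.6, -0.7, 0.5]
opening: 0.999
grip_force: 0.0
```

Request:
drive_tool:
  deltas: "0.35 0.09 -0.15 0;0.35 0.09 -0.15 0;0.35 0.09 -0.15 0;0.35 0.09 -0.15 0;0.35 0.09 -0.15 0;0.35 0.09 -0.15 0;0.35 0.09 -0.15 0;0.35 0.09 -0.15 0"

```text
t: 4.23
eef_pos: [780.3, 191.9, 511.8]
tcp_rot: [3.124, -0.069, -2.867]
ft_force: [0.6, 0.4, 0.4]
opening: 0.999
grip_force: 0.0
```

```bash
python3 -c "
from cell import env
s=env.state();print(s['joints'],s['eef_pos'],s['tcp_rot'])"
```

```text
[ 0.15604904  0.89972097  0.04912262  0.01208192  2.26357224 -1.68134632] [780.31994951 191.87541467 511.80253692] [ 3.12398737 -0.06926641 -2.8669965 ]
```

Request:
drive_tool:
  deltas: "0.38 0.08 0.12 0;0.38 0.08 0.12 0;0.38 0.08 0.12 0;0.38 0.08 0.12 0"

```text
t: 4.57
eef_pos: [819.0, 197.0, 484.5]
tcp_rot: [3.127, 0.013, -2.868]
ft_force: [0.2, 0.6, 0.6]
opening: 1.002
grip_force: 0.0
```

```bash
python3 -c "
from cell import env
s=env.state();print(s['joints'],s['eef_pos'],s['tcp_rot'])"
```

```text
[ 0.15280714  0.93221686  0.04865787  0.01958121  2.14962084 -1.68059725] [819.03485326 197.04125275 484.47118954] [ 3.12664375  0.01289995 -2.86827811]
```

Request:
drive_tool:
  deltas: "0.38 0.08 0.12 0;0.38 0.08 0.12 0;0.38 0.08 0.12 0;0.38 0.08 0.12 0;0.38 0.08 0.12 0"

```text
t: 4.98
eef_pos: [866.0, 203.9, 454.2]
tcp_rot: [3.13, 0.121, -2.87]
ft_force: [-0.1, -0.1, -0.4]
opening: 0.997
grip_force: 0.0
```

```bash
python3 -c "
from cell import env
s=env.state();print(s['joints'],s['eef_pos'],s['tcp_rot'])"
```

```text
[ 0.14974134  0.96997601  0.04885773  0.02841453  2.00413542 -1.68020653] [865.97936087 203.94267199 454.24613629] [ 3.13040215  0.12071583 -2.86965398]
```

Request:
drive_tool:
  deltas: "-0.34 -0.05 0 -0.038;-0.34 -0.05 0 -0.038;-0.34 -0.05 0 -0.038;-0.34 -0.05 0 -0.038;-0.34 -0.05 0 -0.038;-0.34 -0.05 0 -0.038;-0.34 -0.05 0 -0.038;-0.3 -0.1 0 -0.038"

```text
t: 5.65
eef_pos: [641.0, 165.9, 458.7]
tcp_rot: [3.13, 0.121, 2.593]
ft_force: [1.5, -0.4, 1.4]
opening: 0.998
grip_force: 0.0
```

Request:
drive_tool:
  deltas: "0 -0.25 -0.16 -0.038;0 -0.25 -0.16 -0.038;0 -0.25 -0.16 -0.038;0 -0.25 -0.16 -0.038;0 -0.25 -0.16 -0.038;0 -0.25 -0.16 -0.038;0 -0.25 -0.16 -0.038;0 -0.25 -0.16 -0.038;0 -0.25 -0.16 -0.038;0 0 0 -0.038"

```text
t: 6.48
eef_pos: [642.6, -62.8, 311.0]
tcp_rot: [3.135, 0.122, 1.396]
ft_force: [-0.7, 0.3, -0.3]
opening: 0.999
grip_force: 0.0
```

```bash
python3 - <<'E'
from h import *
s=env.state();print(s['joints'],s['eef_pos'],s['tcp_rot'])
p,d=env.read_camera("wrist"); np.savez("pics/w1.npz",p=p,d=d,pos=s['eef_pos'],rot=s['tcp_rot']); cv2.imwrite("pics/w1.png",p[:,:,::-1])
E
```

```text
[-0.1514434   0.46256307  1.39566077 -0.12751323  1.28192587  0.05911482] [642.58247997 -62.83033757 311.02583258] [3.13511309 0.12208689 1.39612374]
```

View pics/w1.png

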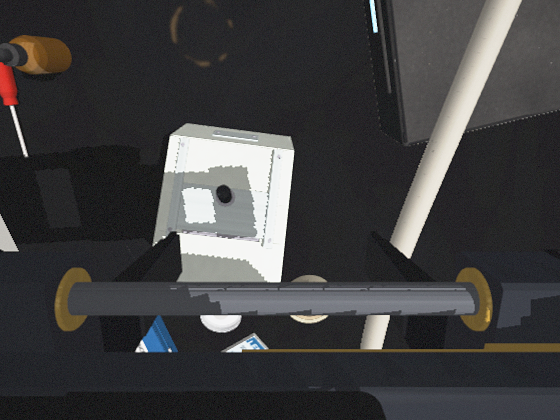

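```bash
cat > wm.py <<'E'
from h import *
from fit import resid,c30,s30
from scipy.optimize import least_squares
def panel(P,q=(584.8,-112.4,np.radians(-107.38),0)):
    c,s=np.cos(q[2]),np.sin(q[2]);dx,dy=P[...,0]-q[0],P[...,1]-q[1];x=c*dx+s*dy;y=-s*dx+c*dy;z=P[...,2]-120+q[3]
    return np.stack([x*c30+z*s30,y,-x*s30+z*c30],-1)
E
python3 - <<'E'
from wm import *
w=np.load("pics/w1.npz");P=wcloud(w['d'],dict(eef_pos=w['pos'],tcp_rot=w['rot']));p=w['p'].astype(int)
k=np.zeros((420,560),bool);k[120:265,150:300]=1
k&=(P[...,2]>8)&(P[...,2]<245)&(p.min(-1)>90)
r=least_squares(resid,[585,-112,np.radians(-107.4),0],args=(P[k],),loss="soft_l1",f_scale=2);q=r.x
print(np.round(q,3),np.degrees(q[2]),np.median(resid(q,P[k])))
for qq in ((584.8,-112.4,np.radians(-107.38),.5),q):
    A=panel(P,qq)
    k=(p.max(-1)<60)&(abs(A[...,0]+20)<35)&(abs(A[...,1])<25)&(A[...,2]>15)&(A[...,2]<45); k[:150]=0;k[230:]=0
    B=A[k];t=B[B[:,2]>np.percentile(B[:,2],50)];print(len(B),t.mean(0).round(1),B.min(0).round(1),B.max(0).round(1),P[k][B[:,2]>np.percentile(B[:,2],50)].mean(0).round(1))
E
```

```text
[ 582.641 -113.454   -1.879   -0.871] -107.68201793758712 1.4266797705830605
188 [-18.3  -2.5  37.4] [-24.3  -8.3  15.4] [-11.6   4.3  39. ] [592.7 -78.7 142.7]
187 [-20.4  -0.9  37. ] [-26.4  -6.8  15.2] [-13.8   5.9  38.6] [592.8 -78.7 142.7]
```

Request:
drive_tool:
  deltas: "-0.26 -0.11 0 -0.021;-0.26 -0.11 0 -0.021;0 0 -0.34 0;0 0 -0.34 0;0 0 -0.34 0;0 0 0 0"
  gripper: 0.55

```text
t: 7.03
eef_pos: [589.5, -80.5, 207.5]
tcp_rot: [3.138, 0.122, 1.276]
ft_force: [-0.5, 0.2, -0.0]
opening: 0.636
grip_force: 0.0
```

Request:
drive_tool:
  deltas: "0.013 -0.042 -0.3 0;0 0 -0.35 0;0 0 0 0;0 0 0 0"

```text
t: 7.37
eef_pos: [593.4, -85.4, 148.3]
tcp_rot: [3.131, 0.121, 1.274]
ft_force: [-0.6, 0.0, 0.7]
opening: 0.454
grip_force: 0.0
```

Request:
drive_tool:
  deltas: "0 0 0 0;0 0 0 0;0 0 0 0;0 0 0 0;0 0 0 0;0 0 0 0"
  gripper: 1

```text
t: 7.87
eef_pos: [591.2, -84.6, 148.1]
tcp_rot: [3.134, 0.12, 1.272]
ft_force: [-11.2, 8.4, 10.2]
opening: 0.137
grip_force: 30.1
```

Request:
drive_tool:
  deltas: "0.026 0.083 -0.05 0;0.026 0.083 -0.05 0;0.026 0.083 -0.05 0;0.026 0.083 -0.05 0;0 0 0 0"

```text
t: 8.28
eef_pos: [601.8, -50.9, 128.1]
tcp_rot: [3.134, 0.121, 1.273]
ft_force: [-10.7, 8.9, 8.9]
opening: 0.136
grip_force: 30.0
```

Request:
drive_tool:
  deltas: "0.01 0.033 -0.02 0;0.005 0.017 -0.01 0;0 0 0 0"

```text
t: 8.53
eef_pos: [602.6, -48.5, 126.8]
tcp_rot: [3.134, 0.124, 1.272]
ft_force: [-20.4, -4.7, 26.4]
opening: 0.135
grip_force: 30.1
```

Request:
drive_tool:
  deltas: "0 0 0 0;0 0 0 0;0 0 0 0;0 0 0 0;0.03 0.05 0.3 0;0 0.1 0.35 0;0 0.2 0.3 0;-0.14 0.33 0.1 0;-0.18 0.37 0 0;-0.18 0.37 0 0"
  gripper: 0.4

```text
t: 9.37
eef_pos: [557.8, 95.5, 230.2]
tcp_rot: [3.128, 0.12, 1.27]
ft_force: [0.8, 0.3, -0.2]
opening: 0.602
grip_force: 0.0
```

Request:
drive_tool:
  deltas: "-0.18 0.37 0 0;-0.18 0.37 0 0;-0.18 0.37 0 0;-0.1 0.2 0 0;0 0 0 0"

```text
t: 9.78
eef_pos: [492.3, 228.9, 229.5]
tcp_rot: [3.13, 0.12, 1.276]
ft_force: [-0.2, 0.1, -0.9]
opening: 0.604
grip_force: 0.0
```

```bash
python3 - <<'E'
from wm import *
s=env.state();print(s['joints'],s['eef_pos'],s['tcp_rot'],s['ft_force'])
p,d=env.read_camera("wrist"); np.savez("pics/w2.npz",p=p,d=d,pos=s['eef_pos'],rot=s['tcp_rot']); cv2.imwrite("pics/w2.png",p[:,:,::-1])
P=wcloud(d,s);k=(np.hypot(P[...,0]-506,P[...,1]-259)<35)&(P[...,2]>8)
B=P[k];print(len(B),B.min(0),B.max(0));t=B[B[:,2]>50];print(len(t),t.mean(0),t.min(0),t.max(0),np.argwhere(k).mean(0))
p,d=env.read_camera("scene");np.savez("pics/scene1.npz",p=p,d=d);P=cloud("scene",d);A=panel(P,(583.5,-113,np.radians(-107.5),0))
cv2.imwrite("pics/s1.png",cv2.resize(p[140:270,220:350,::-1],None,fx=4,fy=4,interpolation=cv2.INTER_CUBIC))
E
```

```text
[ 0.36174722  0.40519697  1.72146567 -0.11579525  1.0819001   0.71382144] [492.27047717 228.93909944 229.48178279] [3.12985372 0.12003363 1.27587315] [-0.15899651  0.07053631 -0.91450139]
44439 [471.34878249 227.4785462    8.16812251] [540.99487739 276.20993615 338.42726035]
44269 [509.98535769 260.86623684 317.12951568] [471.34878249 227.4785462   50.85303249] [540.99487739 276.20993615 338.42726035] [351.29870159 314.80283085]
```

View pics/w2.png

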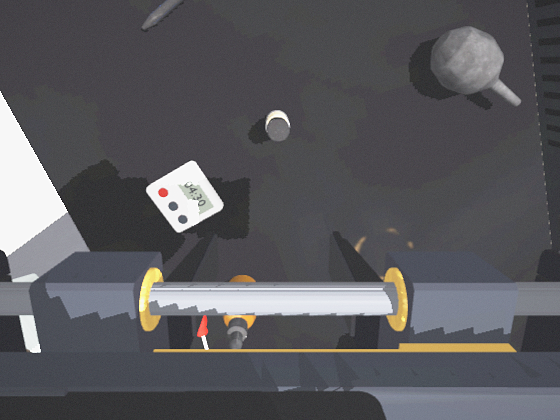

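View pics/s1.png

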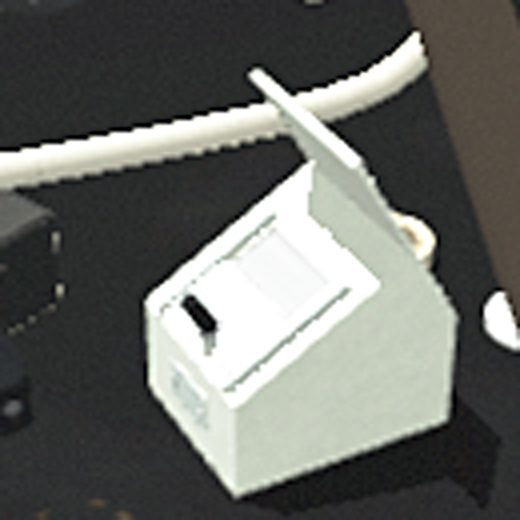

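The shutter is open: the knob is at the front edge (crop ≈200,313) and the flap is uncovered (≈285,275). The wrist view shows the vial's cap at ≈(277,127), with the timer to its left.

```bash
python3 - <<'E'
from wm import *
w=np.load("pics/w2.npz");P=wcloud(w['d'],dict(eef_pos=w['pos'],tcp_rot=w['rot']))
k=np.zeros((420,560),bool);k[95:155,255:300]=1;k&=(P[...,2]>10)&(P[...,2]<75)
B=P[k];print(len(B),B.min(0),B.max(0))
t=B[B[:,2]>B[:,2].max()-6];print(len(t),t.mean(0),t.min(0),t.max(0))
for n,f in(("scene","scene1"),):
    z=np.load(f"pics/{f}.npz");P=cloud(n,z['d']);k=(np.hypot(P[...,0]-506,P[...,1]-259)<30)&(P[...,2]>8)&(P[...,2]<70);B=P[k];print(B.min(0),B.max(0));t=B[B[:,2]>52];print(t.mean(0),len(t))
E
```

```text
604 [496.48355971 247.96930014  10.04535401] [518.99267406 269.72463061  58.89447975]
427 [507.76742585 258.56279699  56.72918611] [497.60384375 247.96930014  53.17769662] [517.86385014 268.39765636  58.89447975]
[497.26352888 248.20782128   8.06583657] [518.87310318 270.77577321  57.69721252]
[508.39614285 259.40148594  55.1175808 ] 63
```

Request:
drive_tool:
  deltas: "0.08 0.15 -0.2 0;0.077 0.15 -0.3 0;0 0 -0.35 0;0 0 -0.35 0;0 0 -0.3 0;0 0 0 0"

```text
t: 10.38
eef_pos: [508.3, 253.3, 74.3]
tcp_rot: [3.136, 0.126, 1.271]
ft_force: [-0.5, -0.1, -0.1]
opening: 0.6
grip_force: 0.0
```

Request:
drive_tool:
  deltas: "0 0.057 0 0;0 0 -0.12 0;0 0 -0.12 0;0 0 0 0"

```text
t: 10.72
eef_pos: [509.6, 260.9, 54.5]
tcp_rot: [3.13, 0.121, 1.272]
ft_force: [-0.2, -0.3, 0.3]
opening: 0.597
grip_force: 0.0
```

Request:
drive_tool:
  deltas: "0 0 0 0;0 0 0 0;0 0 0 0;0 0 0 0;0 0 0 0;0 0 0 0;0 0 0 0"
  gripper: 1

```text
t: 11.3
eef_pos: [510.0, 261.2, 55.7]
tcp_rot: [3.129, 0.12, 1.272]
ft_force: [0.3, -0.5, 2.4]
opening: 0.243
grip_force: 29.9
```

Request:
drive_tool:
  deltas: "0 0 0 0;0 0 0 0;0 0 0 0;-0.005 -0.01 0 0.034;0 0 0 0.034;0 0 0 0.034;0 0 -0.02 0"
  gripper: 0.5

```text
t: 11.88
eef_pos: [509.1, 260.1, 53.6]
tcp_rot: [3.13, 0.121, 1.597]
ft_force: [0.4, 0.2, 0.1]
opening: 0.501
grip_force: 0.0
```

Request:
drive_tool:
  deltas: "0 0 0 0;0 0 0 0;0 0 0 0;0 0 0 0;0 0 0 0;0 0 0 0;0 0 0 0"
  gripper: 1

```text
t: 12.47
eef_pos: [509.3, 260.1, 53.4]
tcp_rot: [3.129, 0.121, 1.592]
ft_force: [-0.9, 0.1, -0.6]
opening: 0.249
grip_force: 29.9
```

Request:
drive_tool:
  deltas: "0 0 0 0;0 0 0 0;0 0 0 0;0 0 0 -0.036;0 0 0 -0.036;0 0 0 -0.036;0 0 0 -0.036;0 0 0 -0.036;0 0 0 -0.036;0 0 0 -0.036"
  gripper: 0.5

```text
t: 13.3
eef_pos: [509.4, 260.2, 53.5]
tcp_rot: [3.129, 0.121, 0.795]
ft_force: [-0.4, 0.5, -0.1]
opening: 0.501
grip_force: 0.0
```

Request:
drive_tool:
  deltas: "0 0 0 0;0 0 0 0;0 0 0 0;0 0 0 0;0 0 0 0;0 0 0 0;0 0 0 0"
  gripper: 1

```text
t: 13.88
eef_pos: [509.3, 260.1, 53.5]
tcp_rot: [3.129, 0.121, 0.801]
ft_force: [-0.4, -0.6, 0.6]
opening: 0.194
grip_force: 30.0
```

Request:
drive_tool:
  deltas: "0 0 0.2 0;0 0 0.35 0.038;0.05 0 0.35 0.038;0.1 0 0.35 0.038;0.1 0 0.35 0.038;0.1 0 0.35 0.038;0.1 0 0.35 0.038;0.1 0 0.35 0.038;0.1 0 0.35 0.038;0.1 0 0.35 0.038"

```text
t: 14.72
eef_pos: [584.3, 260.0, 390.4]
tcp_rot: [3.129, 0.121, 1.882]
ft_force: [-0.5, 0.4, 0.4]
opening: 0.189
grip_force: 30.0
```

Request:
drive_tool:
  deltas: "0.15 -0.05 0.3 0.038;0.15 -0.05 0.3 0.038;0.15 -0.05 0.3 0.038;0.15 -0.05 0.2 0.038;0.15 -0.05 0.1 0.038;0.15 -0.05 0 0.038;0.15 -0.05 0 0.038;0.15 -0.05 0 0.038;0.15 -0.05 0 0.038;0.15 -0.05 0 0.038"

```text
t: 15.55
eef_pos: [734.9, 209.9, 508.3]
tcp_rot: [3.13, 0.12, 3.075]
ft_force: [-0.6, 1.1, -0.2]
opening: 0.192
grip_force: 30.0
```

```bash
cat > st.py <<'E'
from cell import env
import numpy as np
from scipy.spatial.transform import Rotation as R
s=env.state();M=R.from_euler('xyz',s['tcp_rot']).as_matrix();z=M[:,2]
print(s['joints'].round(3),s['eef_pos'].round(1),s['tcp_rot'].round(3),s['opening'],"lean",np.degrees(np.arccos(-z[2])).round(1),"az",np.degrees(np.arctan2(z[1],z[0])).round(1),"toolx az",np.degrees(np.arctan2(M[1,0],M[0,0])).round(1),"tooly z",M[2,1].round(3))
E
python3 st.py
```

```text
[ 0.199  0.588  0.693 -0.02   1.741 -1.311] [734.9 209.9 508.3] [3.13  0.12  3.075] 0.19170714727597063 lean 6.9 az 1.9 toolx az 176.2 tooly z 0.012
```

Request:
drive_tool:
  deltas: "0.38 0.08 0 0.039;0.38 0.08 0 0.039;0.38 0.08 0 0;0.38 0.08 0 0;0.38 0.08 0.05 0;0.38 0.08 0.1 0;0.38 0.08 0.1 0;0.38 0.08 0.1 0;0.38 0.08 0.1 0;0.38 0.08 0.1 0"

```text
t: 16.38
eef_pos: [902.4, 235.0, 450.4]
tcp_rot: [3.108, 0.264, -3.031]
ft_force: [0.1, -0.1, -0.0]
opening: 0.192
grip_force: 30.0
```

```bash
python3 st.py
```

```text
[ 0.18   0.983  0.049  0.017  1.845 -1.5  ] [902.4 235.  450.4] [ 3.108  0.264 -3.031] 0.19215106318412006 lean 15.2 az 13.8 toolx az -173.6 tooly z 0.033
```

Request:
drive_tool:
  deltas: "0.38 0.08 0.12 0.028;0.38 0.08 0.12 0.028;0.38 0.08 0.12 0;0.38 0.08 0.12 0;0.38 0.08 0.12 0;0.38 0.08 0.12 0;0.38 0.08 0.12 0;0.38 0.08 0.12 0"

```text
t: 17.05
eef_pos: [973.3, 242.9, 418.0]
tcp_rot: [3.111, 0.453, -2.862]
ft_force: [-0.6, 0.5, -0.5]
opening: 0.188
grip_force: 30.0
```

```bash
python3 st.py
```

```text
[ 0.157  1.039  0.049  0.084  1.607 -1.678] [973.3 242.9 418. ] [ 3.111  0.453 -2.862] 0.1876552446054877 lean 26.0 az 20.1 toolx az -164.0 tooly z 0.028
```

Request:
drive_tool:
  deltas: "0.38 0.06 0.12 0.028;0.38 0.06 0.12 0.028;0.38 0.06 0.12 0"

```text
t: 17.3
eef_pos: [995.8, 240.0, 407.8]
tcp_rot: [3.124, 0.524, -2.684]
ft_force: [-0.1, -0.6, -0.7]
opening: 0.193
grip_force: 30.0
```

```bash
python3 st.py
```

```text
[ 0.127  1.06   0.049  0.18   1.538 -1.866] [995.8 240.  407.8] [ 3.124  0.524 -2.684] 0.19342309577325592 lean 30.1 az 28.2 toolx az -153.8 tooly z 0.015
```

Request:
drive_tool:
  deltas: "-0.4 -0.04 0 -0.037;-0.4 -0.04 0 -0.037;-0.4 -0.04 0 -0.037;-0.4 -0.04 0 -0.037;-0.4 -0.04 0 -0.037;-0.4 -0.04 0 -0.037;-0.4 -0.04 0 -0.037;-0.4 -0.04 0 -0.037;-0.4 -0.04 0 -0.037;-0.1 -0.04 0 -0.037"

```text
t: 18.13
eef_pos: [697.6, 210.3, 414.9]
tcp_rot: [3.119, 0.522, 2.614]
ft_force: [-0.6, 0.3, -1.6]
opening: 0.192
grip_force: 30.0
```

Request:
drive_tool:
  deltas: "0 -0.2 -0.1 -0.037;0 -0.25 -0.1 -0.037;0 -0.25 -0.1 -0.037;0 -0.25 -0.1 -0.037;0 -0.25 -0.1 -0.037;0 -0.25 -0.1 -0.037;0 -0.25 -0.1 -0.037;0 -0.25 -0.1 -0.037;0 0 0 -0.037;0 0 0 -0.037"

```text
t: 18.97
eef_pos: [702.3, 13.9, 332.5]
tcp_rot: [3.121, 0.522, 1.449]
ft_force: [0.7, 1.3, 0.4]
opening: 0.193
grip_force: 30.0
```

```bash
python3 st.py
```

```text
[ 0.104  0.598  1.184 -0.515  1.478  0.3  ] [702.3  13.9 332.5] [3.121 0.522 1.449] 0.19348942723534887 lean 29.9 az -94.6 toolx az 83.0 tooly z 0.018
```

Request:
drive_tool:
  deltas: "-0.35 -0.1 0 -0.033;-0.35 -0.1 -0.1 -0.033;-0.28 -0.15 -0.2 0;0 -0.2 -0.3 0;0 -0.06 -0.3 0;0 0 0 0"

```text
t: 19.47
eef_pos: [602.5, -47.0, 238.7]
tcp_rot: [3.127, 0.524, 1.251]
ft_force: [0.5, -0.2, -0.8]
opening: 0.19
grip_force: 30.0
```

```bash
python3 st.py; python3 - <<'E'
from wm import *
s=env.state()
p,d=env.read_camera("wrist"); np.savez("pics/w3.npz",p=p,d=d,pos=s['eef_pos'],rot=s['tcp_rot']); cv2.imwrite("pics/w3.png",p[:,:,::-1])
E
```

```text
[ 0.014  0.543  1.541 -0.523  1.272  0.542] [602.5 -47.  238.7] [3.127 0.524 1.251] 0.1898050370591074 lean 30.0 az -106.7 toolx az 71.7 tooly z 0.012
```

View pics/w3.png

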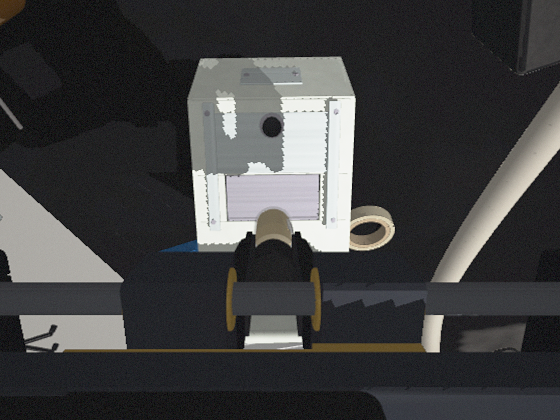

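Slot and flap are sharp: corners ≈(228,174), (320,174), (226,221), (320,221). The knob is at (271,126), and the vial's lower end is at ≈(273,222) over the middle of the slot.

```bash
python3 - <<'E'
from wm import *
from scipy.spatial.transform import Rotation as R
w=np.load("pics/w3.npz");s=dict(eef_pos=w['pos'],tcp_rot=w['rot']);d=w['d'];P=wcloud(d,s);M=R.from_euler('xyz',w['rot']).as_matrix()
T=(P-w['pos'])@M
reg=np.zeros(d.shape,bool);reg[180:200,235:315]=1;reg&=d>0
A=np.c_[T[reg][:,:2],np.ones(reg.sum())];c,*_=np.linalg.lstsq(A,T[reg][:,2],rcond=None);print("plane in tool z=ax+by+c",c.round(4))
c0=env.camera_params('wrist');K=c0['mtx'];m=c0['mount']
for u,v in [(228,174),(320,174),(226,221),(320,221),(212,221),(334,221),(271,126)]:
    r=m[:3,:3]@np.array([(u-K[0,2])/K[0,0],(v-K[1,2])/K[1,1],1]);o=m[:3,3]
    t=(c[2]+c[0]*o[0]+c[1]*o[1]-o[2])/(r[2]-c[0]*r[0]-c[1]*r[1]);q=o+t*r;print(u,v,"tool",q.round(1),"world",(M@q+w['pos']).round(1))
print("vial pts tool",[ (T[v,u].round(1).tolist()) for u,v in [(273,214),(273,222),(260,222),(286,222),(273,235)]])
p=w['p'].astype(int);k=(P[...,2]>8)&(P[...,2]<245)&(p.min(-1)>70);k[:55]=0;k[205:]=0;k[:,:185]=0;k[:,360:]=0
r=least_squares(resid,[584,-112,np.radians(-107.4),0],args=(P[k],),loss="soft_l1",f_scale=2);print(r.x.round(2),np.degrees(r.x[2]))
E
```

```text
plane in tool z=ax+by+c [-5.500000e-03  5.900000e-03  1.381009e+02]
228 174 tool [ 17.8 -38.  137.8] world [551.4 -86.6 110. ]
320 174 tool [ 17.7  38.8 138.2] world [ 624.3 -110.6  110.6]
226 221 tool [-23.3 -41.1 138. ] world [ 537.2 -119.6  130.3]
320 221 tool [-23.5  40.2 138.5] world [ 614.4 -145.   131. ]
212 221 tool [-23.3 -53.2 137.9] world [ 525.8 -115.8  130.2]
334 221 tool [-23.5  52.3 138.5] world [ 625.9 -148.8  131.1]
271 126 tool [ 56.9  -2.  137.8] world [596.3 -65.5  90.9]
vial pts tool [[12.8, -0.3, 37.1], [11.0, -0.3, 28.0], [9.6, -7.5, 32.4], [9.7, 6.8, 32.0], [9.3, -0.3, 12.2]]
[ 582.54 -113.66   -1.88   -1.52] -107.52915303881261
```

Request:
drive_tool:
  deltas: "-0.038 -0.127 -0.212 0;-0.038 -0.127 -0.212 0;-0.039 -0.128 -0.212 0;0 0 0 0;0 0 0 0"

```text
t: 19.93
eef_pos: [593.8, -83.7, 180.9]
tcp_rot: [3.119, 0.522, 1.248]
ft_force: [-0.1, 0.1, 0.7]
opening: 0.192
grip_force: 30.0
```

```bash
python3 st.py; python3 - <<'E'
from wm import *
from scipy.spatial.transform import Rotation as R
w=np.load("pics/w3.npz");M=R.from_euler('xyz',w['rot']).as_matrix();s=env.state()
c=M@np.array([-2.8,0,138.1])+w['pos']
print("slot centre",c.round(1)); d=M.T@(s['eef_pos']-c); print("TCP rel slot in panel px,py,pz", (-d[0]).round(1),d[1].round(1),(-d[2]).round(1),"dir",M[:,2].round(3))
E
```

```text
[-0.044  0.588  1.634 -0.569  1.123  0.578] [593.8 -83.7 180.9] [3.119 0.522 1.248] 0.19219315225507275 lean 29.9 az -105.9 toolx az 71.5 tooly z 0.02
slot centre [ 581.9 -115.4  120.5]
TCP rel slot in panel px,py,pz 0.9 2.3 69.2 dir [-0.144 -0.479 -0.866]
```

Request:
drive_tool:
  deltas: "-0.029 -0.043 -0.087 0;-0.019 -0.048 -0.087 0;-0.014 -0.048 -0.087 0;-0.014 -0.048 -0.087 0;0 0 0 0"

```text
t: 20.35
eef_pos: [584.9, -103.2, 143.1]
tcp_rot: [3.121, 0.522, 1.249]
ft_force: [0.4, 2.4, -1.0]
opening: 0.193
grip_force: 30.0
```

```bash
cat > rel.py <<'E'
from wm import *
from scipy.spatial.transform import Rotation as R
w=np.load("pics/w3.npz");M=R.from_euler('xyz',w['rot']).as_matrix();s=env.state()
c=M@np.array([-2.8,0,138.1])+w['pos'];d=M.T@(s['eef_pos']-c);f=M.T@s['ft_force']
print("TCP panel",(d*[-1,1,-1]).round(1),"force panel",(f*[-1,1,-1]).round(1),s['opening'].round(3),s['grip_force'],s['tcp_rot'].round(3))
E
python3 rel.py
```

```text
Traceback (most recent call last):
  File "rel.py", line 5, in <module>
    print("TCP panel",(d*[-1,1,-1]).round(1),"force panel",(f*[-1,1,-1]).round(1),s['opening'].round(3),s['grip_force'],s['tcp_rot'].round(3))
                                                                                  ^^^^^^^^^^^^^^^^^^
AttributeError: 'float' object has no attribute 'round'
```

Request:
drive_tool:
  deltas: "-0.014 -0.048 -0.087 0;-0.014 -0.048 -0.087 0;-0.014 -0.048 -0.087 0;-0.014 -0.048 -0.087 0;0 0 0 0"

```text
t: 20.77
eef_pos: [579.3, -122.4, 107.9]
tcp_rot: [3.121, 0.521, 1.249]
ft_force: [1.3, 2.2, -4.5]
opening: 0.193
grip_force: 32.1
```

```bash
sed -i "s/s\['opening'\].round(3)/s['opening']/" rel.py; python3 rel.py; python3 - <<'E'
from h import *
p,d=env.read_camera("scene"); cv2.imwrite("pics/s2.png",cv2.resize(p[130:270,220:350,::-1],None,fx=4,fy=4,interpolation=cv2.INTER_CUBIC))
E
```

```text
TCP panel [  0.2  -0.5 -14.6] force panel [-4.4  0.5 -2.7] 0.1932824235748756 32.05681336085945 [3.121 0.521 1.249]
```

View pics/s2.png

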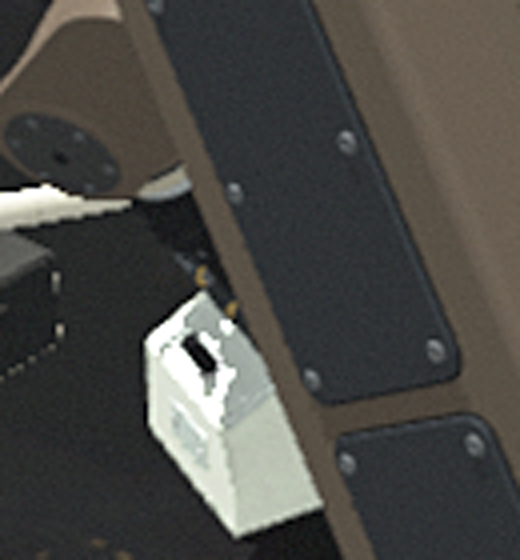

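Request:
drive_tool:
  deltas: "0 0 0 0;0 0 0 0;0 0 0 0;0 0 0 0;0 0 0 0;0 0 0 0"
  gripper: 0.6

```text
t: 21.32
eef_pos: [579.9, -121.6, 110.4]
tcp_rot: [3.119, 0.521, 1.248]
ft_force: [-2.1, 5.3, -1.1]
opening: 0.398
grip_force: 2.3
```

Request:
drive_tool:
  deltas: "0.014 0.048 0.087 0;0.014 0.048 0.087 0;0.014 0.048 0.087 0;0.014 0.048 0.087 0;0.028 0.096 0.174 0;0.028 0.096 0.174 0;0.028 0.096 0.174 0;0.028 0.096 0.174 0;0.028 0.096 0.174 0;0.028 0.096 0.174 0"

```text
t: 22.15
eef_pos: [602.4, -44.4, 251.6]
tcp_rot: [3.117, 0.522, 1.247]
ft_force: [0.8, -0.9, 0.8]
opening: 0.401
grip_force: 0.0
```

```bash
python3 rel.py; python3 - <<'E'
from wm import *
s=env.state()
p,d=env.read_camera("wrist"); np.savez("pics/w4.npz",p=p,d=d,pos=s['eef_pos'],rot=s['tcp_rot']); cv2.imwrite("pics/w4.png",p[:,:,::-1])
E
```

```text
TCP panel [  1.6  -0.7 150.5] force panel [0.9 1.  0.4] 0.40071789039329075 0.0 [3.117 0.522 1.247]
```

View pics/w4.png

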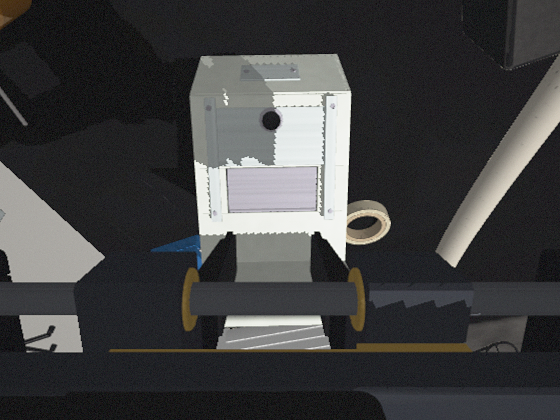

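Vial gone and flap shut: flap edges at ≈(228–318, 167–212), nothing between the fingers. Now the knob at (271,120).

Request:
drive_tool:
  deltas: "0.08 0.255 -0.154 0;0.08 0.255 -0.154 0;0 0 0 0;-0.035 -0.115 -0.21 0;-0.035 -0.115 -0.21 0;-0.035 -0.115 -0.21 0;0 0 0 0;0 0 0 0"

```text
t: 22.87
eef_pos: [607.7, -29.1, 155.9]
tcp_rot: [3.12, 0.522, 1.248]
ft_force: [0.1, 0.1, 0.1]
opening: 0.4
grip_force: 0.0
```

```bash
python3 rel.py
```

```text
TCP panel [-60.3  -1.6  75.7] force panel [-0.   0.   0.2] 0.40036954072569136 0.0 [3.12  0.522 1.248]
```

Request:
drive_tool:
  deltas: "-0.017 -0.073 -0.129 0;-0.017 -0.073 -0.129 0;-0.017 -0.073 -0.129 0;0 0 0 0;0 0 0 0"

```text
t: 23.28
eef_pos: [603.4, -50.2, 118.1]
tcp_rot: [3.118, 0.521, 1.247]
ft_force: [0.5, 0.0, 1.0]
opening: 0.398
grip_force: 0.0
```

Request:
drive_tool:
  deltas: "0 0 0 0;0 0 0 0;0 0 0 0;0 0 0 0;0 0 0 0;0 0 0 0"
  gripper: 1

```text
t: 23.78
eef_pos: [601.9, -49.8, 117.3]
tcp_rot: [3.121, 0.522, 1.248]
ft_force: [-6.3, 5.6, 5.4]
opening: 0.139
grip_force: 30.0
```

```bash
python3 rel.py
```

```text
TCP panel [-61.   -1.1  31.6] force panel [-0.2 -7.7  6.5] 0.1393816067111315 30.039856731891632 [3.121 0.522 1.248]
```

Gripped. Slide 46 mm up the slope.

Request:
drive_tool:
  deltas: "-0.026 -0.083 0.05 0;-0.026 -0.083 0.05 0;-0.026 -0.083 0.05 0;-0.026 -0.083 0.05 0;-0.013 -0.042 0.025 0;0 0 0 0"

```text
t: 24.28
eef_pos: [590.0, -87.8, 140.2]
tcp_rot: [3.12, 0.521, 1.247]
ft_force: [-5.6, 4.6, 7.0]
opening: 0.14
grip_force: 30.0
```

```bash
python3 rel.py
```

```text
TCP panel [-15.1  -0.5  31.5] force panel [ 1.3 -6.7  7.5] 0.13953938463819254 30.043700337409973 [3.12  0.521 1.247]
```

Request:
drive_tool:
  deltas: "-0.008 -0.025 0.015 0;-0.005 -0.017 0.01 0;0 0 0 0;0 0 0 0"

```text
t: 24.62
eef_pos: [589.8, -88.3, 140.6]
tcp_rot: [3.12, 0.515, 1.249]
ft_force: [2.5, 23.6, -4.3]
opening: 0.141
grip_force: 30.1
```

```bash
python3 rel.py
```

```text
TCP panel [-14.4  -0.5  31.5] force panel [-22.2  -4.9   8. ] 0.1407320419552418 30.051951706409454 [3.12  0.515 1.249]
```

Request:
drive_tool:
  deltas: "0 0 0 0;0 0 0 0;0 0 0 0;0 0 0 0;0.014 0.048 0.087 0;0.014 0.048 0.087 0;0.014 0.048 0.087 0;0.028 0.096 0.174 0;0.028 0.096 0.174 0;0.028 0.096 0.174 0"
  gripper: 0.6

```text
t: 25.45
eef_pos: [602.6, -48.0, 221.9]
tcp_rot: [3.118, 0.521, 1.248]
ft_force: [0.3, -0.2, -0.2]
opening: 0.401
grip_force: 0.0
```

Request:
drive_tool:
  deltas: "0.028 0.096 0.174 0;0.028 0.096 0.174 0;0.028 0.096 0.174 0;0 0.1 0.2 0;0 0 0 0;0 0 0 0"

```text
t: 25.95
eef_pos: [610.9, -9.3, 293.7]
tcp_rot: [3.116, 0.52, 1.248]
ft_force: [-0.0, 0.5, -0.9]
opening: 0.4
grip_force: 0.0
```

```bash
python3 rel.py; python3 - <<'E'
from wm import *
s=env.state()
p,d=env.read_camera("wrist"); np.savez("pics/w5.npz",p=p,d=d,pos=s['eef_pos'],rot=s['tcp_rot']); cv2.imwrite("pics/w5.png",p[:,:,::-1])
p,d=env.read_camera("top")
z=np.load("pics/top0.npz");df=np.abs(p.astype(int)-z['p']).max(-1)>60
df=df[100:290,100:420]; print("changed px",df.sum(),[ (c[0]+100,c[1]+100,st[4]) for c,st in zip(*[ (lambda r:(r[3],r[2]))(cv2.connectedComponentsWithStats(df.astype(np.uint8)))][0]) if st[4]>15])
E
```

```text
TCP panel [ -8.5  -2.9 205. ] force panel [-0.8 -0.2 -0.6] 0.4002957716781558 0.0 [3.116 0.52  1.248]
changed px 10603 [(np.float64(274.74213598422216), np.float64(187.37980357391876), np.int32(50197)), (np.float64(261.1304347826087), np.float64(128.17391304347825), np.int32(23)), (np.float64(257.4375), np.float64(137.8125), np.int32(16)), (np.float64(183.49155405405406), np.float64(226.66195101351352), np.int32(9472)), (np.float64(178.91666666666669), np.float64(137.13888888888889), np.int32(36)), (np.float64(238.52941176470588), np.float64(138.41176470588235), np.int32(17)), (np.float64(250.02564102564102), np.float64(157.0), np.int32(39)), (np.float64(283.3928571428571), np.float64(189.76785714285714), np.int32(56)), (np.float64(268.4310344827586), np.float64(199.68965517241378), np.int32(116)), (np.float64(224.5263157894737), np.float64(247.6315789473684), np.int32(19)), (np.float64(111.28177966101696), np.float64(278.7372881355932), np.int32(472)), (np.float64(252.57142857142858), np.float64(272.2857142857143), np.int32(21)), (np.float64(389.2391304347826), np.float64(286.10434782608695), np.int32(230))]
```

View pics/w5.png

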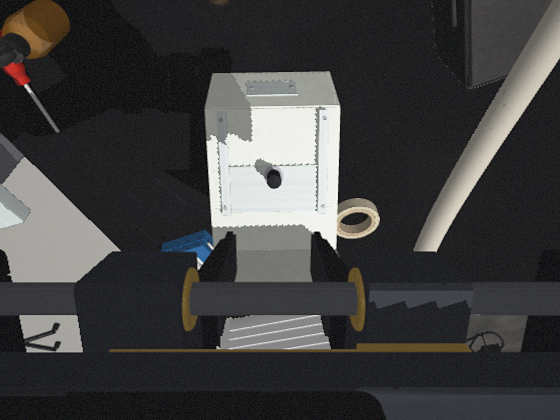

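The plate covers the slot (image rows ≈165–213), the knob is back at (274,178) and the arm is clear.

```bash
python3 -c "
from cell import env
print(env.job_done())"
```

```text
the job is handed in; nothing more can be done
None
```

The vial went through the flap into the drop box, the flap shut behind it, and the shutter was pushed closed to its end stop; the job was handed in about 26 s into the 56 s, with nothing else on the worktop touched as far as I saw (no verdict was returned).

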